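Clamp a cosmetics jar in the labelling stand

TASK

With a fingertip, push the jar that stands in the labelling stand along its channel until it rests against the end stop; do not pick it up or tip it over. Then push the hold-down lever over past its centre so that it snaps down onto the jar's lid and stays there. Leave the other containers on the counter where they stand.

Things in the scene. Friction and masses are not known exactly. Their poses are not given: they have to be found in the camera images.
- stand: Labelling stand fixed to the counter: white plate 130 (x) by 285 (y) by 18 mm thick, y -170 to +115 mm. Origin on the counter under the jar's home axis. A channel runs along y between two rails (inner faces x = -33, +33; 10 mm above the plate; y -142 to +28). Push the jar along the stand's +y, flip the lever to its -y.
- end_stop (a point): Middle of the end stop's face, 15 mm above the plate, at x = 0, y = +28 mm of the stand's frame: an aluminium block 60 mm wide and 30 mm high above the plate, facing the stand's -y. The jar's side touches it when home.
- jar_mid (a point): Centre (half-way up) of the jar to clamp: amber cylinder, white lid, diameter 56, height 60 mm, 0.13 to 0.25 kg, standing loose on the plate in the channel, at first 55 to 85 mm short of home. Home: x = 0 (within 5 mm), y = 0 of the stand's frame, against the end stop. Its centre is 48 mm, its lid's top 78 mm above the counter.
- lever (a joint): Angle of the spring-loaded lever, rad. 0 = open, leaning 0.61 from upright to the stand's +y; 0.61 upright; 2.18 level towards -y, its pad on the lid of a jar that is home; 2.33 down on nothing. The spring drives it back to 0 below 0.75 and down onto the jar above 0.9. To start it takes about 3 N at 75 mm from the pivot, falling to none at the centre.
- lever_pivot (a point): Pivot axis of the lever (parallel to the stand's x), 100 mm above the counter at x = 0, y = +75 mm of the stand's frame, between the cheeks of a dark steel forked post that spans x -16 to +16, y +58 to +92 mm and is 112 mm tall above the counter.
- lever_tip (a point): Free end of the lever, 112 mm from the pivot: 192 mm high at y = +139 of the stand when open, 212 mm high when upright. Steel bar 14 (x) by 12 mm, the last 32 mm a round black grip, diameter 18. 75 mm from the pivot a rubber pad, diameter 20, reaches 22 mm from the bar's centre line on the side facing the jar; push on the other side.
- spare_jar: Bystander on the counter beside the stand: a jar like the one to be clamped, 56 mm in diameter, 60 mm tall. Origin at the centre of its underside.
- amber_bottle: Bystander: amber bottle 44 mm in diameter, 105 mm tall. Origin at the centre of its underside.
- tub: Bystander: white tub with grey lid, 54 mm in diameter, 66 mm tall. Origin at the centre of its underside.
Things that resemble listed ones, but are neither listed nor needed, are in the scene too. Leave any purple look-alike of the part that bears jar_mid alone.

How it is judged:
By the outcome, as a careful person would: the job done as asked, in the order asked, and still so for the second after the job is handed in, with the robot touching nothing.
It also fails if it takes over 42 s, if anything falls off the work surface, if the arm or the gripper's body presses on something with over 40 N, if the wrist force passes 120 N, or if a joint passes its speed limit or range.

ROBOT

A 6-joint arm with a two-finger parallel gripper is mounted at the origin on the work surface. World frame = base frame: x ahead of the robot, y to its left, z up, the work surface at z = 0. Lengths are in mm, angles in rad, forces in N, time in s.
With the tool pointing down it reaches from about 350 to 725 mm from the base axis. Payload 4.3 kg.
Tool frame: the origin (TCP) lies midway between the tips of the shut fingers; the grasp point (between the pads) lies r.pinch_z behind it (r.pinch_z is the distance from the TCP to the grasp point, in mm); z points along the fingers, y is the line along which they close (so a half turn about z gives the same grasp; the last joint's range is limited). The gripper opens to 85 mm and grips with 20 to 120 N. Pads are 22 mm wide; open, the fingers measure 114 mm over their backs; the gripper's body (76 mm by 85 mm) begins 54 mm behind the grasp point. The pads swing forward as they close: fully open they stand 13 mm farther back than shut.
Start: joints at [-0.11, 0.377, 0.081, 1.274, 0, 1.46], TCP at [575.036, 0.002, 231.329] pointing down, gripper open.
Joint ranges: [-2.72, 2.72], [-0.84, 1.66], [-1.02, 1.22], [-1.77, 2.12], [-1.37, 1.28], [-3.14, 3.14]. Speed limits (rad/s): [2.57, 2.57, 3.14, 3.14, 3.14, 3.14].

INTERFACE

Orientations are given as a unit quaternion [w, x, y, z].
In Python, from rig import r gives the robot as it stands. The module is installed in compiled form; this text tells all that it offers.
- The arm moves only by the tool carry_out, never from a script. Its argument "moves" is one flat list of numbers, 5 for each row, row after row: the shift along the world's x, y, z in m, then the turn about the world's z in degrees, then the closure, from 0 (fully open) to 1 (shut). In form: [dx, dy, dz, twist, hand, dx, dy, dz, twist, hand, ...]. A call has 1 to 12 rows; each row is the pose to reach, as a shift and turn from the pose commanded when the call began; what a row does not reach only later rows make up. A row lasts 1/12 s, in which the tool goes at most 41.7 mm and 7.16 degrees, less where a joint would pass 70% of its speed; a pose out of reach is approached as far as the arm can. A call with a gripper value outside its range is refused whole. The fingers move at their own pace and stop on an object; "grip_force" is the grip in N (left out, the last holds). Time passes only in rows, so rows that repeat a pose let the fingers close. It gives the time, the measured TCP pose, the force, the opening and the grip force at its end, in the units of the state.
- r.get_obs(): the state, without advancing time (a new reading comes with each control period).
- r.snapshot(name): name is "scene" or "side" or "wrist"; returns a dict with "frame" (480x640x3 uint8, red, green, blue), "z_map" (480x640 float32, mm along the optical axis (not along the pixel's ray), 0 where there is no reading), "intrinsics" (3x3 intrinsics, pixels), "R" (3x3) and "t" (3): a world point X has camera coordinates R X + t; the wrist camera has in their place "mount" (4x4, takes a point from camera to tool coordinates, whose origin is the TCP and whose axes are the flange's). Camera axes: x right, y down, z forward; pixel columns grow to the right and rows downward; lengths in mm; the calibration is good to about 2 mm. A picture is of the moment at which its call begins: read the wrist's pose just before it.
- r.close_job(): hands the job in; it is judged then, once.
The state is a dict: "t": time; "joints": joint angles; "dq": joint speeds; "joint_efforts": joint torques, N m; "eef_pos": TCP position; "eef_rot": TCP orientation; "ft_force": force on the tool from outside, world axes, zero at the start; "torque": the same for the moment, N m; "grip_width": finger opening in mm; "grip_force": force on a finger pad.
Only numpy, scipy, OpenCV 4.12 (cv2) and the standard library are available. Lean on these libraries where they do the work, as an engineer would, in place of code of your own. Each camera call takes 0.05 s, during which the arm holds its last target. There are 200 camera calls.

## Working session

There is one attempt and no reset: what is moved stays moved. The work goes in short steps, Python scripts to look and compute and a tool call to move; the robot and the scene stay as the last step left them, time stands still between calls to the robot, and variables do not carry over. Pictures are saved under pics/ and viewed, at most 10 in all, crops included, and the job is handed in when it is done.

Besides the shell and the picture viewer there is one more tool, called after "Emit:" in YAML: its name, and indented under it one key for each argument. carry_out: Moves the arm, as the interface text tells. Its arguments: {"type":"object","properties":{"moves":{"type":"array"},"grip_force":{"type":"number"}},"required":["moves"]}

```bash
mkdir -p pics; python3 - <<'E'
from rig import r
import cv2,numpy as np
o=r.get_obs();print(o['t'],o['eef_pos'],o['eef_rot'],r.pinch_z)
for n in("scene","side"):
    s=r.snapshot(n);cv2.imwrite(f'pics/{n}.png',s['frame'][:,:,::-1]);np.savez(f'{n}.npz',**s)
    print(n,s['intrinsics'].tolist(),np.round(-s['R'].T@s['t']),np.round(s['R'],2).tolist())
E
```

```text
0.0 [5.74348462e+02 8.60935898e-02 2.30346932e+02] [-8.02431710e-04  7.07106972e-01  7.07105842e-01 -6.43002029e-04] 18.700000000000003
scene [[491.9749360937051, 0.0, 321.0321752381531], [0.0, 491.9749360937051, 251.47937479488783], [0.0, 0.0, 1.0]] [1061.  303.  614.] [[-0.55, 0.83, -0.02], [0.55, 0.34, -0.76], [-0.63, -0.43, -0.65]]
side [[533.0234046666486, 0.0, 314.83337567412013], [0.0, 533.0234046666486, 236.97184028932745], [0.0, 0.0, 1.0]] [ 311. -582.  548.] [[0.87, -0.49, -0.02], [-0.28, -0.47, -0.83], [0.4, 0.73, -0.55]]
```

View pics/scene.png

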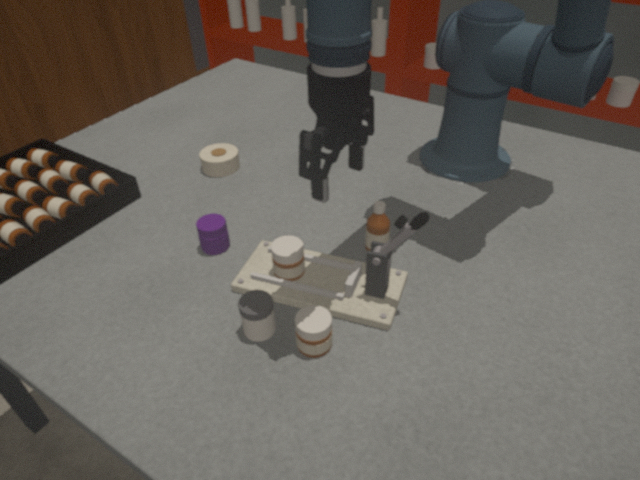

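View pics/side.png

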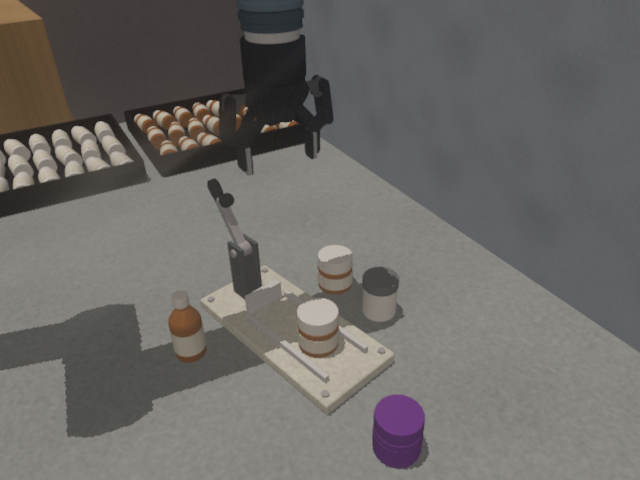

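Both views show the stand. In the scene view the jar is at (288,258), the end stop at (350,282) and the post at (377,270), with the lever leaning right to its grip at (420,220). The bystanders there are the tub (257,315), the spare jar (313,332) and the bottle (378,230). Next I measure the plate, lid and lever from the depth maps.

```bash
cat > h.py <<'E'
import numpy as np,cv2
def world(s):
    v,u=np.mgrid[:480,:640];K=s['intrinsics'];z=s['z_map'].astype(float)
    c=np.stack([(u-K[0,2])/K[0,0]*z,(v-K[1,2])/K[1,1]*z,z],-1)
    W=(c-s['t'])@s['R'];W[z==0]=np.nan
    return W
def px(s,P):
    c=s['R']@np.asarray(P,float)+s['t'];c=s['intrinsics']@c;return c[:2]/c[2]
E
python3 - <<'E'
from h import *
P={}
for n in("scene","side"):
    s=np.load(n+'.npz');W=world(s)
    a,b,c,d={'scene':(195,290,0,0),'side':(195,0,0,0)}[n][:4]
    roi=np.zeros((480,640),bool)
    if n=='scene': roi[195:365,190:440]=1
    else: roi[175:470,150:430]=1
    pl=roi&(abs(W[...,2]-18)<4)
    k,l,st,ce=cv2.connectedComponentsWithStats(cv2.morphologyEx(pl.astype(np.uint8),cv2.MORPH_OPEN,np.ones((3,3))))
    i=1+st[1:,4].argmax();p=W[l==i];print(n,'plate',st[i],np.median(p[:,2]),cv2.minAreaRect(p[:,:2].astype(np.float32)))
    # tops
    t=roi&(W[...,2]>52)&(W[...,2]<125)
    top=roi&(abs(W[...,2]-78)<4)|roi&(abs(W[...,2]-62)<5)
    k,l,st,ce=cv2.connectedComponentsWithStats(t.astype(np.uint8))
    for i in range(1,k):
        if st[i,4]>60:
            p=W[l==i];zt=np.percentile(p[:,2],97);q=p[p[:,2]>zt-5]
            print(' blob',st[i],np.round(zt),'top c',np.round(cv2.minEnclosingCircle(q[:,:2].astype(np.float32))[0]),np.round(cv2.minEnclosingCircle(q[:,:2].astype(np.float32))[1]),s['frame'][l==i].mean(0).round())
    t=roi&(W[...,2]>120)&(W[...,2]<225);p=W[t]
    for lo in range(120,220,15):
        q=p[(p[:,2]>lo)&(p[:,2]<=lo+15)]
        if len(q):print('  lever z',lo,len(q),np.round(np.median(q,0)))
E
```

```text
scene plate [ 232  240  176   86 4041] 18.55284147585301 ((550.1227416992188, -52.60585021972656), (131.88658142089844, 285.4444885253906), 13.302353858947754)
 blob [366 201  25  35 570] 106.0 top c [411. -16.] 11.0 [106.  82.  63.]
 blob [196 213  31  22 516] 62.0 top c [ 568. -284.] 29.0 [102.  66. 114.]
 blob [271 236  34  33 891] 80.0 top c [ 565. -108.] 29.0 [155. 146. 135.]
 blob [366 241  29  44 931] 121.0 top c [522.  60.] 11.0 [78. 75. 72.]
 blob [238 290  36  31 889] 68.0 top c [687. -79.] 28.0 [79. 77. 73.]
 blob [295 305  37  32 935] 62.0 top c [664.  12.] 28.0 [163. 156. 146.]
  lever z 120 94 [527.  63. 127.]
  lever z 135 101 [524.  74. 143.]
  lever z 150 95 [522.  85. 157.]
  lever z 165 222 [521.  84. 174.]
  lever z 180 178 [517. 104. 188.]
  lever z 195 5 [513. 103. 196.]
side plate [ 200  283  194  125 6238] 18.062528462855767 ((550.2025146484375, -56.321258544921875), (130.92771911621094, 286.3407897949219), 13.701213836669922)
 blob [ 227  230   34   54 1211] 121.0 top c [522.  54.] 11.0 [82. 80. 78.]
 blob [317 245  35  24 686] 62.0 top c [664.  10.] 29.0 [160. 153. 145.]
 blob [362 266  37  30 895] 68.0 top c [687. -81.] 28.0 [75. 73. 71.]
 blob [ 168  290   34   47 1076] 105.0 top c [410. -19.] 11.0 [113.  87.  68.]
 blob [ 296  297   42   43 1490] 79.0 top c [ 564. -111.] 29.0 [162. 153. 142.]
 blob [ 374  394   51   46 1847] 62.0 top c [ 569. -288.] 29.0 [105.  62. 120.]
  lever z 120 146 [520.  57. 128.]
  lever z 135 149 [518.  67. 143.]
  lever z 150 104 [513.  75. 156.]
  lever z 165 244 [515.  71. 174.]
  lever z 180 162 [512.  95. 186.]
  lever z 195 2 [511.  99. 196.]
```

Both views agree. The plate centre is at (550,-54.5) with a yaw of about 13.5°, which puts the stand origin at about (543.6,-27.8). The jar is at stand (1,-84), within its given 55–85 mm short of home. I'll go behind it with the fingers shut and the tool turned to the stand's axes.

Emit:
carry_out:
  moves: [0,-0.04,0,6.5,1,0,-0.08,0,13.5,1,0.001,-0.12,0,13.5,1,0.001,-0.164,0,13.5,1,0.001,-0.164,-0.04,13.5,1,0.001,-0.164,-0.08,13.5,1,0.001,-0.164,-0.12,13.5,1,0.001,-0.164,-0.15,13.5,1,0.001,-0.164,-0.175,13.5,1,0.001,-0.164,-0.185,13.5,1,0.001,-0.164,-0.185,13.5,1,0.001,-0.164,-0.185,13.5,1]

```text
t: 1.1
eef_pos: [576.0, -163.9, 46.6]
eef_rot: [-0.0, 0.619, 0.785, -0.0]
ft_force: [0.1, 0.7, -0.1]
grip_width: 0.1
grip_force: 0.0
```

```bash
python3 - <<'E'
from rig import r
import cv2,numpy as np
o=r.get_obs();print(o['t'],o['eef_pos'],o['eef_rot'],o['ft_force'],o['grip_width'])
s=r.snapshot("side");cv2.imwrite('pics/side2.png',cv2.resize(s['frame'][200:470,150:470,::-1],None,fx=2,fy=2))
E
```

```text
1.1 [ 576.00948062 -163.92640792   46.59204813] [-2.40071517e-04  6.19051365e-01  7.85350461e-01 -5.00232460e-05] [ 0.09233255  0.69886265 -0.11197499] 0.13543656340626903
```

View pics/side2.png

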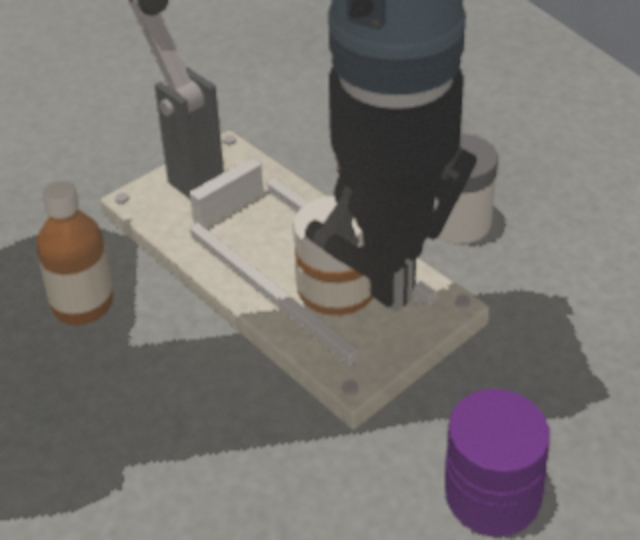

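The shut fingertip is behind the jar, at (400,290) in the crop, in line with the channel. I'll drop 10 mm lower and push along the stand's +y.

Emit:
carry_out:
  moves: [0,0,-0.01,0,1,-0.002,0.008,-0.01,0,1,-0.003,0.013,-0.01,0,1,-0.004,0.018,-0.01,0,1,-0.0055,0.023,-0.01,0,1,-0.0065,0.028,-0.01,0,1,-0.008,0.033,-0.01,0,1,-0.009,0.038,-0.01,0,1,-0.01,0.043,-0.01,0,1,-0.0115,0.048,-0.01,0,1,-0.0127,0.053,-0.01,0,1,-0.014,0.058,-0.01,0,1]

```text
t: 2.15
eef_pos: [561.9, -105.5, 36.3]
eef_rot: [0.0, 0.619, 0.785, 0.0]
ft_force: [1.8, -2.5, 2.9]
grip_width: 0.3
grip_force: 0.0
```

Emit:
carry_out:
  moves: [-0.001,0.005,0,0,1,-0.0024,0.01,0,0,1,-0.0036,0.015,0,0,1,-0.0048,0.02,0,0,1,-0.006,0.025,0,0,1,-0.007,0.029,0,0,1,-0.0077,0.032,0,0,1,-0.0077,0.032,0,0,1]

```text
t: 2.82
eef_pos: [553.9, -73.1, 36.1]
eef_rot: [-0.0, 0.619, 0.786, 0.0]
ft_force: [1.5, -1.2, 0.7]
grip_width: 0.3
grip_force: 0.0
```

Emit:
carry_out:
  moves: [-0.0005,0.002,0,0,1,-0.001,0.004,0,0,1,-0.0012,0.005,0,0,1,-0.0014,0.006,0,0,1,-0.0014,0.006,0,0,1]

```text
t: 3.23
eef_pos: [552.3, -67.4, 35.9]
eef_rot: [-0.001, 0.619, 0.785, 0.0]
ft_force: [0.6, -1.0, 0.4]
grip_width: -0.1
grip_force: 0.1
```

```bash
python3 - <<'E'
from rig import r
import cv2,numpy as np
from h import *
o=r.get_obs();print(o['t'],o['eef_pos'],o['ft_force'])
for n in("scene","side"):
    s=r.snapshot(n);cv2.imwrite(f'pics/{n}3.png',s['frame'][:,:,::-1]);W=world(s)
    O=np.array([543.6,-27.8]);c,sn=.9724,.2334
    S=(W[...,:2]-O)@np.array([[c,-sn],[sn,c]])
    m=(abs(W[...,2]-78)<4)&(abs(S[...,0])<40)&(S[...,1]>-60)&(S[...,1]<40)&(s['frame'].min(-1)>100)
    q=S[m].astype(np.float32);print(n,m.sum(),cv2.minEnclosingCircle(q),q.min(0),q.max(0))
    v,u=np.where(m);print(u.mean(),v.mean())
E
```

```text
3.2333 [552.34584216 -67.36650446  35.86929086] [ 0.64353926 -1.04330378  0.4277602 ]
scene 622 ((0.004785813856869936, 2.597572088241577), 29.28723907470703) [-28.583948 -24.069036] [28.33228  29.962603]
334.84083601286176 256.10932475884243
side 62 ((-9.703632354736328, 1.633591651916504), 23.653297424316406) [-13.009393 -22.011642] [ 3.131925 25.278826]
275.0 284.758064516129
```

Emit:
carry_out:
  moves: [-0.0003,0.001,0,0,1,-0.0005,0.002,0,0,1,-0.0007,0.003,0,0,1,-0.0007,0.003,0,0,1]

```text
t: 3.67
eef_pos: [552.5, -65.9, 36.4]
eef_rot: [0.001, 0.619, 0.785, -0.001]
ft_force: [0.8, -4.4, -0.6]
grip_width: -0.0
grip_force: 2.1
```

Emit:
carry_out:
  moves: [-0.0003,0.001,0,0,1,-0.0005,0.002,0,0,1,-0.0005,0.002,0,0,1]

```text
t: 3.92
eef_pos: [553.0, -65.6, 36.8]
eef_rot: [0.003, 0.62, 0.785, -0.002]
ft_force: [1.3, -8.4, -1.4]
grip_width: -0.4
grip_force: 4.3
```

The jar stalled against the stop with 8 N, at the TCP position predicted for home. I'll back off, lift, and cross over to behind the lever.

Emit:
carry_out:
  moves: [0.005,-0.02,0,0,1,0.005,-0.02,0.035,0,1,0.005,-0.02,0.07,0,1,0.005,-0.02,0.105,0,1,0.005,-0.02,0.14,0,1,0.005,-0.02,0.175,0,1,0.005,-0.02,0.214,0,1,-0.004,0.018,0.214,0,1,-0.013,0.056,0.214,0,1,-0.022,0.094,0.214,0,1,-0.031,0.132,0.214,0,1,-0.04,0.17,0.214,0,1]

```text
t: 4.92
eef_pos: [510.2, 109.3, 250.1]
eef_rot: [-0.001, 0.619, 0.785, 0.0]
ft_force: [0.4, 0.6, -0.2]
grip_width: -0.0
grip_force: 0.0
```

Emit:
carry_out:
  moves: [-0.01,0.04,0,0,1,-0.01,0.04,0,0,1,-0.01,0.04,-0.03,0,1,-0.01,0.04,-0.06,0,1,-0.01,0.04,-0.08,0,1,-0.01,0.04,-0.08,0,1]

```text
t: 5.42
eef_pos: [497.5, 146.8, 165.6]
eef_rot: [-0.004, 0.619, 0.785, -0.003]
ft_force: [-1.1, -0.3, -0.6]
grip_width: 0.4
grip_force: 0.0
```

```bash
python3 - <<'E'
from rig import r
import cv2,numpy as np
from h import *
o=r.get_obs();print(o['t'],o['eef_pos'],o['ft_force'])
O=np.array([543.6,-27.8]);c,sn=.9724,.2334
for n in("scene","side"):
    s=r.snapshot(n);W=world(s)
    S=(W[...,:2]-O)@np.array([[c,-sn],[sn,c]])
    m=(abs(W[...,2]-78)<4)&(abs(S[...,0])<40)&(S[...,1]>-60)&(S[...,1]<40)&(s['frame'].min(-1)>100)
    q=S[m].astype(np.float32);print(n,m.sum(),cv2.minEnclosingCircle(q))
    m=(W[...,2]>150)&(abs(S[...,0])<25)&(S[...,1]>70)&(S[...,1]<155)&(W[...,2]<215)
    print('lever',np.median(np.c_[S[m],W[m][:,2]],0),m.sum())
    cv2.imwrite(f'pics/{n}4.png',s['frame'][:,:,::-1])
E
```

```text
5.4167 [497.50748981 146.78366911 165.63242415] [-1.13572475 -0.26275821 -0.58682414]
scene 636 ((1.6153377294540405, 0.5708829760551453), 28.857080459594727)
lever [  5.18465655 121.03786446 176.25976116] 503
side 812 ((0.9597706198692322, -2.9218637943267822), 28.384387969970703)
lever [ -4.06377747 113.39697942 175.31939755] 511
```

View pics/scene4.png

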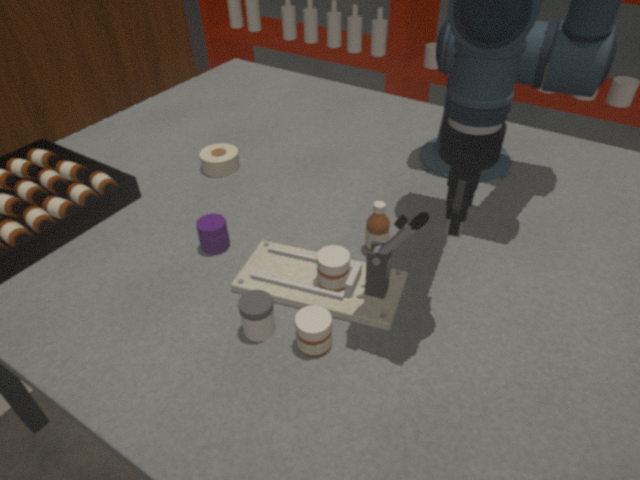

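The scene view shows the jar home against the stop at (334,268), the lever still open with its grip at (420,220), and the fingertip behind it at (455,228). The bystanders haven't moved. Now I push the lever over along the stand's -y.

Emit:
carry_out:
  moves: [0.0035,-0.015,0,0,1,0.0056,-0.023,0,0,1,0.0075,-0.031,0,0,1,0.0093,-0.039,0,0,1,0.0112,-0.047,0,0,1,0.013,-0.054,0,0,1,0.015,-0.062,0,0,1,0.0168,-0.07,0,0,1,0.0187,-0.078,0,0,1,0.0205,-0.086,0,0,1,0.022,-0.092,0,0,1,0.024,-0.099,0,0,1]

```text
t: 6.52
eef_pos: [525.5, 47.1, 170.0]
eef_rot: [-0.0, 0.619, 0.785, -0.0]
ft_force: [-0.3, 0.9, -0.4]
grip_width: 0.0
grip_force: 0.3
```

Emit:
carry_out:
  moves: [0.002,-0.007,0,0,1,0.0035,-0.014,0,0,1,0.005,-0.021,0,0,1,0.007,-0.028,0,0,1,0.007,-0.028,0,0,1]

```text
t: 6.93
eef_pos: [533.3, 18.6, 170.3]
eef_rot: [0.0, 0.62, 0.785, -0.0]
ft_force: [-0.3, 0.2, 0.2]
grip_width: 0.3
grip_force: 0.0
```

```bash
python3 - <<'E'
from rig import r
import cv2
o=r.get_obs();print(o['t'],o['eef_pos'],o['ft_force'])
s=r.snapshot("side");cv2.imwrite('pics/side5.png',s['frame'][:,:,::-1])
E
```

```text
6.9333 [533.25426349  18.57347711 170.30521553] [-0.29432967  0.1782168   0.22563067]
```

View pics/side5.png

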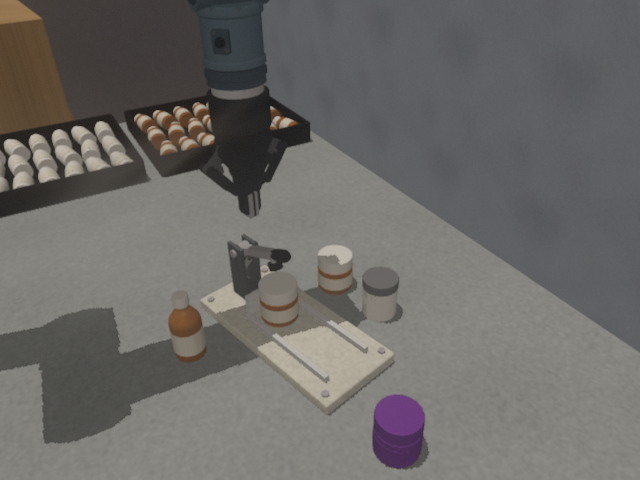

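The lever is past centre and on its way down, with the grip at (282,256) in the side view. I'll lift clear and let it settle.

Emit:
carry_out:
  moves: [0,0,0.03,0,1,0,0,0.06,0,1,0,0.03,0.08,0,1,0,0.06,0.08,0,1,0,0.09,0.08,0,1,0,0.12,0.08,0,1,0,0.12,0.08,0,1,0,0.12,0.08,0,1,0,0.12,0.08,0,1]

```text
t: 7.73
eef_pos: [532.5, 139.9, 250.2]
eef_rot: [0.0, 0.619, 0.786, -0.0]
ft_force: [-0.9, -1.0, -0.4]
grip_width: -0.3
grip_force: 0.0
```

```bash
python3 - <<'E'
from rig import r
import cv2,numpy as np
from h import *
o=r.get_obs();print(o['t'],o['eef_pos'],o['ft_force'])
O=np.array([543.6,-27.8]);c,sn=.9724,.2334
fr=[]
for n in("scene","side"):
    s=r.snapshot(n);W=world(s);f=s['frame']
    S=(W[...,:2]-O)@np.array([[c,-sn],[sn,c]])
    m=(W[...,2]>90)&(W[...,2]<135)&(abs(S[...,0])<14)&(S[...,1]>-60)&(S[...,1]<50)
    q=np.c_[S[m],W[m][:,2]]
    for lo in range(-50,50,20):
        k=q[(q[:,1]>lo)&(q[:,1]<=lo+20)]
        if len(k):print(n,lo,len(k),np.round([np.median(k[:,1]),np.percentile(k[:,2],90)],1))
    m=(abs(W[...,2]-78)<4)&(abs(S[...,0])<40)&(S[...,1]>-60)&(S[...,1]<40)
    print('lid x range',S[m].min(0),S[m].max(0))
    u,v=px(s,[543,-28,90]);u,v=int(u),int(v);fr.append(cv2.resize(f[v-90:v+90,u-110:u+110,::-1],(400,328)))
cv2.imwrite('pics/end.png',np.hstack(fr))
E
```

```text
7.7333 [532.5073057  139.94536647 250.20641589] [-0.90940448 -0.95308499 -0.37794462]
scene -50 20 [-32.5 108.4]
scene -30 126 [-19.5 109.3]
scene -10 135 [  0.5 107.6]
scene 10 127 [ 20.2 107.5]
scene 30 135 [ 39.9 107.3]
lid x range [-12.8008089  -26.87245747] [29.89989112 28.14657056]
side -50 110 [-35.4 107.8]
side -30 131 [-20.9 108.8]
side -10 136 [ -0.4 106.9]
side 10 137 [ 20.4 106.7]
side 30 121 [ 40.4 106.8]
lid x range [-26.69714854 -30.51440504] [27.68004813 25.54265094]
```

View pics/end.png

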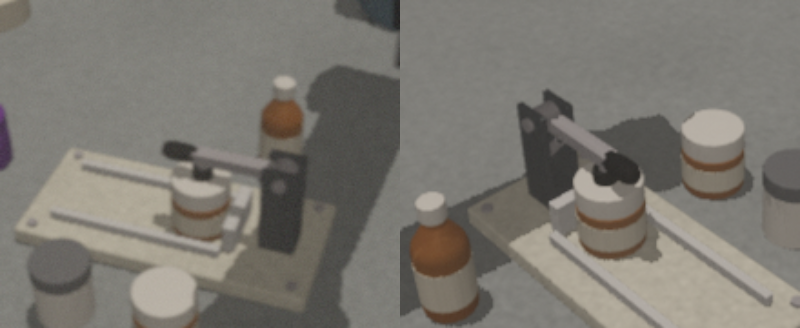

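The lever is level, with its bar top at 107 mm all along. Its pad is on the lid at (203,172), the jar is against the stop, the bystanders stand where they were, and the robot is clear.

```bash
python3 -c "
from rig import r
print(r.close_job())"
```

```text
the job is handed in; nothing more can be done
None
```

The jar is home against the end stop, the lever has snapped down level with its pad on the lid, the other containers were left where they stood, and the job was handed in at about 8 s with the robot clear.

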